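# Push the board blank round the bench fixtures and up against the sprung stop

## Robot

A 6-joint arm with a two-finger parallel gripper is mounted at the origin on the work surface. World frame = base frame: x ahead of the robot, y to its left, z up, the work surface at z = 0. Lengths are in m, angles in degrees, forces in N, time in s.
With the tool pointing down it reaches from about 0.4 to 0.825 m from the base axis. Payload 7 kg.
Tool frame: the origin (TCP) lies on the centre line of the jaws, within the pads' length; the fingertips stand r.tip_reach ahead of it and the grasp point (between the pads) is the TCP (r.tip_reach is the distance from the TCP to the fingertips, in m); z points along the fingers, y is the line along which they close (so a half turn about z gives the same grasp; the last joint's range is limited). The gripper opens to 88 mm and grips with 3 to 60 N. Pads are 19 mm wide; open, the fingers measure 130 mm over their backs; the gripper's body (78 mm by 193 mm) begins 47 mm behind the grasp point.
Start: joints at [87.726, 20.546, 0.682, 0, -70.136, -16.507], TCP at [0.217, 0.639, 0.246] pointing down, gripper open.
Joint ranges: [-176.03, 176.03], [-82.01, 121.73], [-58.28, 71.71], [-173.87, 95.51], [-174.79, -0.11], [-173.66, 173.66]. Speed limits (degrees/s): [136.94, 136.94, 172.46, 180, 180, 180].

## Interface

Orientations are given as [roll, pitch, yaw] about the fixed x, y, z axes, in that order (R = Rz(yaw) Ry(pitch) Rx(roll)).
In Python, from plant import sensors, cams, r gives the robot as it stands.
- The arm moves only by the tool drive_tool, never from a script. Its argument "rows" is a list of rows, each an object of numbers: "fingers": the gripper's target within -1 to 1 (fully open at 1, half-way at 0, shut at -1); "x", "y", "z": the shift along the tool's x, y, z in m; "spin": the turn about the tool's z in rad. A call has 1 to 10 rows; each row is the pose to reach, as a shift and turn from the pose commanded when the call began, along the tool's axes at that moment; what a row does not reach only later rows make up. A row lasts 1/8 s, in which the tool goes at most 62.5 mm and 10.7 degrees, less where a joint would pass 70% of its speed; a pose out of reach is approached as far as the arm can. A call with a gripper value outside its range is refused whole. The fingers move at their own pace and stop on an object; "newtons" is the grip in N (left out, the last holds). Time passes only in rows, so rows that repeat a pose let the fingers close. It gives the time, the measured TCP pose, the force, the opening and the grip force at its end, in the units of the state.
- sensors.get_state(): the state, without advancing time (a new reading comes with each control period).
- cams.capture(name): name is "side" or "top" or "wrist"; returns a dict with "pixels" (480x640x3 uint8, red, green, blue), "intrinsics" (3x3 intrinsics, pixels), "eye" and "orientation" of the camera in the world; the wrist camera has in their place "T_tool_cam" (4x4, takes a point from camera to tool coordinates, whose origin is the TCP and whose axes are the flange's). Camera axes: x right, y up, looking along -z (the intrinsics and any distortion apply to the point x, -y, -z); pixel columns grow to the right and rows downward; lengths in m; the calibration is good to about 2 mm. A picture is of the moment at which its call begins: read the wrist's pose just before it. There is no depth.
- r.close_job(): hands the job in; it is judged then, once.
The state is a dict: "time_s": time; "joints": joint angles; "qd": joint speeds; "joint_torque": joint torques, N m; "tcp_pos": TCP position; "eef_rot": TCP orientation; "contact_force": force on the tool from outside, world axes, zero at the start; "moment": the same for the moment, N m; "gripper_width": finger opening in m; "gripper_force": force on a finger pad.
Only numpy, scipy, OpenCV 4.12 (cv2) and the standard library are available. Lean on these libraries where they do the work, as an engineer would, in place of code of your own. Each camera call takes 0.05 s, during which the arm holds its last target. There are 200 camera calls.

## Task

Push the square board blank flat along the bench, never lifting or tipping it and touching neither the peg block nor the wax tin with anything, round into the lane between them and squarely up to the middle of the sprung stop. Press it into the stop with a steady push of about 12 N (a little over the weight of a litre of milk, never as much as 20 N) for a good second, then ease off slowly and back away so that it stays resting snug against the rubber face. Leave the bottle, the bowl and the spoon where they are.

Things in the scene. Friction and masses are not known exactly. Their poses are not given: they have to be found in the camera images.
- board_center (a point): Centre of the loose board blank, half-way up. Square mid-brown wood slab with two darker inlaid strips, 110 x 110 mm, 36 mm thick, 0.25 to 0.5 kg, flat on the bench, too wide to grip. x, y along its sides, z up. Sliding takes 1 to 4 N, more if pressed down. It starts on the -y side of the stop's axis, nearer the robot than the two obstacles, turned up to 15 degrees from the stop's axes.
- stop: Sprung bench stop, fixed. Origin: on the bench in front of it, in the middle of the lane (see press_point). +x points at the stop, away from the robot; the board arrives along +x, centred on y = 0; z up. Dark wooden housing at x = 145 to 215 mm, 150 wide, 50 high (76 with brass knob). Before it, on two rods, a bright metal carriage (120 mm wide) and, foremost, the black rubber face.
- press_point (a point): 18 mm above the stop's origin, axes alike. The board's centre is within 20 mm of it along x when it first meets the rubber face: the face (90 mm wide, 6 to 34 mm up, square to x) lies at x = 35 to 75 mm, a setting NOT measured: feel for it. It yields along +x, sprung and damped, from zero load, 2 N per mm, solid after 14 mm; when eased off it pushes the board back some mm until bench friction holds it.
- peg_block: Fixed obstacle: a square block of dark wood, 70 x 70 mm, 50 mm high, with nine shallow peg holes in its top. Origin at the centre of its underside, sides along x and y. It stands on one side of the lane (either side), 120 to 140 mm from the stop's axis.
- wax_tin: Fixed obstacle: a round metal tin fastened to the bench, 70 mm across, 46 mm high. Origin at the centre of its underside. It stands on the other side of the lane, 120 to 140 mm from the stop's axis.
- oil_bottle: Bystander, loose: upright bottle with a black cap, 60 mm across, 170 mm high; origin at the centre of its underside. Must stay where it stands.
- bowl: Bystander, loose: wooden bowl, 120 mm across, 50 mm high; origin at the centre of its underside. Must stay where it stands.
- spoon: Bystander, loose: wooden spoon about 0.2 m long lying along its x axis; origin under its middle. Must stay where it lies.
Mind the look-alikes: they are no part of the job. Leave any blue or turquoise look-alike of the part that bears board_center alone.

How it is judged (in metres and radians):
On the way:
1. the board is pressed squarely into the middle of the stop with 3.5 to 17 N for 0.7 s (contact force between board and stop between 3.5 and 17 N and (angle between the x axis of board_center and the x axis of stop, either way round below 0.07 rad or angle between the x axis of board_center and the y axis of stop, either way round below 0.07 rad) and y of board_center in the frame of stop between -0.025 and 0.025 m), for 0.7 s.
At the end, for the whole second after the job is handed in: The board lies flat and still on the bench, resting in contact with the rubber face of the stop under a light spring load (0.2 to 8 N), its centre within 25 mm of the stop's axis and its sides within 0.07 rad (4 degrees) of square to it (contact force between board and stop between 0.2 and 8 N and (angle between the x axis of board_center and the x axis of stop, either way round below 0.07 rad or angle between the x axis of board_center and the y axis of stop, either way round below 0.07 rad) and y of board_center in the frame of stop between -0.025 and 0.025 m and x of board_center in the frame of stop between -0.025 and 0.035 m and height (world z) of board_center below 0.022 m and angle between board_center's own z axis and vertical below 0.05 rad and linear speed of board below 0.01 m/s); the robot touches nothing.
It fails at once if the board is lifted or tipped (height (world z) of board_center above 0.03 m or angle between board_center's own z axis and vertical above 0.2 rad).
It fails at once if the peg block is touched by the board or the robot (contact force between peg_block and anything else above 0.5 N).
It fails at once if the wax tin is touched by the board or the robot (contact force between wax_tin and anything else above 0.5 N).
It fails at once if the board is pressed into the stop with more than 20 N (contact force between board and stop above 20 N).
It fails at once if a bystander is moved (distance of any of oil_bottle, bowl, spoon from where it was at the start of the episode above 0.02 m).
It also fails if it takes over 72 s, if anything falls off the work surface, if the arm or the gripper's body presses on something with over 40 N, if the wrist force passes 120 N, or if a joint passes its speed limit or range.

## Working session

There is one attempt and no reset: what is moved stays moved. The work goes in short steps, Python scripts to look and compute and a tool call to move; the robot and the scene stay as the last step left them, time stands still between calls to the robot, and variables do not carry over. Pictures are saved under pics/ and viewed, at most 10 in all, crops included, and the job is handed in when it is done.

Besides the shell and the picture viewer there is one more tool, called after "Request:" by a JSON object that holds its "op" and its "data". drive_tool: Moves the arm, as the interface text tells. Its arguments: {"type":"object","properties":{"rows":{"type":"array"},"newtons":{"type":"number"}},"required":["rows"]}

```bash
mkdir -p pics
cat > h.py <<'E'
import numpy as np,cv2
from plant import sensors,cams,r
from scipy.spatial.transform import Rotation as R
def snap(n,f):
    c=cams.capture(n); cv2.imwrite('pics/'+f,c['pixels'][:,:,::-1]); return c
def rotm(o):
    o=np.array(o,float)
    if o.shape==(3,3): return o
    return R.from_euler('xyz',o,degrees=True).as_matrix()
def cast(c,uv,z):
    K=np.array(c['intrinsics']);uv=np.atleast_2d(np.array(uv,float))
    p=np.c_[(uv[:,0]-K[0,2])/K[0,0],-(uv[:,1]-K[1,2])/K[1,1],-np.ones(len(uv))]
    d=p@rotm(c['orientation']).T;e=np.array(c['eye'])
    return e+d*((z-e[2])/d[:,2])[:,None]
E
python3 - <<'E'
from h import *
print({k:np.round(v,3).tolist() for k,v in sensors.get_state().items()},r.tip_reach)
for n in('top','side'):
    c=snap(n,n+'1.png');print({k:v for k,v in c.items() if k!='pixels'})
E
```

```text
{'time_s': 0.0, 'joints': [87.726, 20.59, 0.633, -0.019, -70.134, -16.507], 'qd': [0.07, 0.146, 0.023, 0.104, -0.028, 0.001], 'joint_torque': [-0.001, -58.272, 29.304, 6.997, 0.007, -0.0], 'tcp_pos': [0.217, 0.639, 0.245], 'eef_rot': [179.908, -0.008, -18.788], 'contact_force': [-0.356, 1.294, 0.401], 'moment': [-0.028, -0.02, -0.02], 'gripper_force': 0.0, 'gripper_width': 0.087} 0.019
{'intrinsics': array([[458.27106577,   0.        , 319.72537857],
       [  0.        , 458.27106577, 234.30363754],
       [  0.        ,   0.        ,   1.        ]]), 'eye': array([0.44999922, 0.03866311, 0.94906678]), 'orientation': array([  8.38677677,  -1.61276785, -90.99064335])}
{'intrinsics': array([[519.83406734,   0.        , 317.94686222],
       [  0.        , 519.83406734, 235.53647051],
       [  0.        ,   0.        ,   1.        ]]), 'eye': array([0.32664569, 0.73639583, 0.8734352 ]), 'orientation': array([  41.8167882 ,   -0.85933106, -160.62814084])}
```

View pics/top1.png

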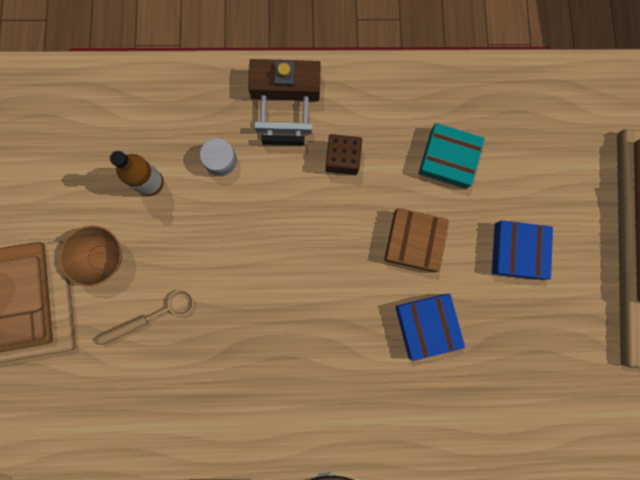

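View pics/side1.png

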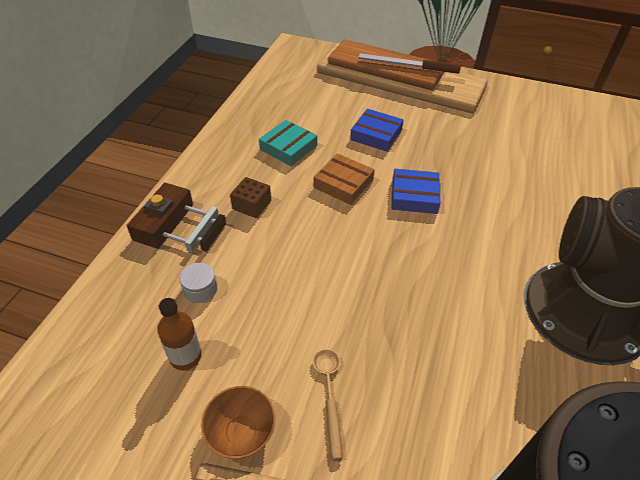

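The top view (image up is world +x, left is +y) shows:
- Stop housing at about (285,78), with its rubber face at (283,140).
- Tin at (218,156) and peg block at (344,154).
- Brown board at (417,239).
- Bystanders on the left, and blue/teal decoys around the board.

Next I'll enlarge the area to get corners.

Run:
```python
from h import *
c=cams.capture('top');im=c['pixels'];np.save('top.npy',im)
hsv=cv2.cvtColor(im,cv2.COLOR_RGB2HSV)
def show(n,mask,roi,z):
    m=np.zeros_like(mask);x0,y0,x1,y1=roi;m[y0:y1,x0:x1]=mask[y0:y1,x0:x1]
    m=cv2.morphologyEx(m,cv2.MORPH_OPEN,np.ones((3,3)))
    k=max(cv2.findContours(m,0,2)[0],key=cv2.contourArea)
    w=cast(c,k[:,0],z)[:,:2].astype(np.float32)
    b=cv2.minAreaRect(w*1000);print(n,cv2.contourArea(k),cv2.boundingRect(k),'ctr',np.round(b[0],1),'size',np.round(b[1],1),'ang',round(b[2],1))
    return m
v=hsv[:,:,2].astype(int)
dark=((v<85)*255).astype(np.uint8)
for p in [(405,225),(425,220),(417,260),(380,240),(455,245),(344,140),(344,171),(285,90),(283,140),(283,128),(218,150),(270,140)]: print(p,hsv[p[1],p[0]],end=' ')
print()
show('peg',dark,(322,130,368,180),.05)
show('housing',dark,(240,50,330,101),.05)
show('face',((v<50)*255).astype(np.uint8),(250,130,318,155),.034)
show('carriage',((hsv[:,:,1]<60)*255).astype(np.uint8),(245,118,320,137),.04)
show('tin',((hsv[:,:,1]<60)*255).astype(np.uint8),(195,132,240,180),.046)
a=cv2.resize(im[45:285,190:470],None,fx=2.8,fy=2.5,interpolation=cv2.INTER_CUBIC)
a=cv2.resize(im[50:280,190:460],None,fx=2.6,fy=2.6,interpolation=cv2.INTER_CUBIC)
cv2.imwrite('pics/crop.png',a[:,:,::-1])
```

```text
(405, 225) [ 14 155 102] (425, 220) [ 14 160 123] (417, 260) [ 14 158 126] (380, 240) [ 16 106 113] (455, 245) [ 16 112 153] (344, 140) [ 4 46 39] (344, 171) [ 10 113  27] (285, 90) [ 10 151  54] (283, 140) [ 0 19 27] (283, 128) [ 84  11 121] (218, 150) [130  10 149] (270, 140) [80 38 20] 
peg 1208.5 (325, 135, 37, 40) ctr [745.7 -39.1] size [69.3 81.1] ang 83.4
housing 2502.5 (248, 60, 72, 41) ctr [908.2  80.6] size [148.3  88.6] ang 89.8
face 322.5 (262, 136, 42, 9) ctr [783.5  84.5] size [85.1 17.3] ang 89.6
carriage 647.5 (254, 118, 58, 19) ctr [809.4  84. ] size [118.1  39.1] ang 89.7
tin 1030.5 (199, 138, 38, 38) ctr [745. 216.] size [80.8 69.4] ang 18.7
```

View pics/crop.png

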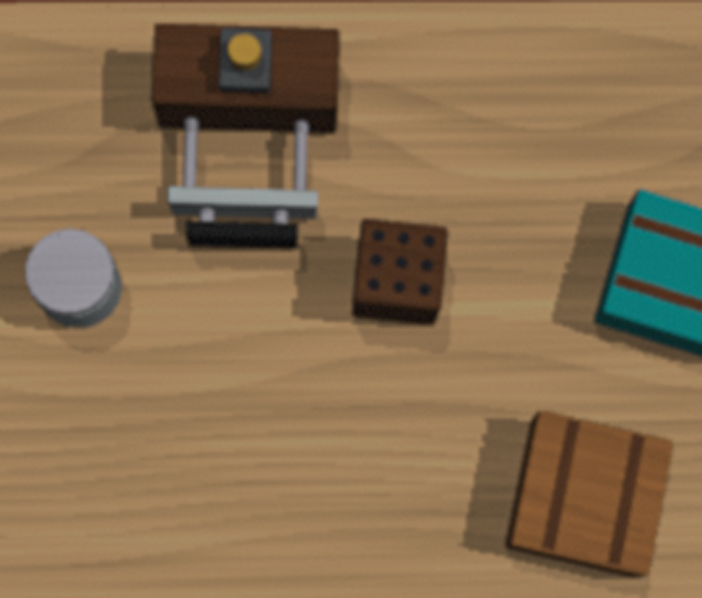

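The crop (scale 2.6, offset 190,50) shows the corners I need:
- Housing top: (155,24), (339,30), (336,105), (153,98).
- Peg block top: (362,220), (447,228), (439,306), (355,298).
- Board top: (540,411), (671,440), (647,571), (512,544).
- Tin top centre: (70,271).

Run:
```python
from h import *
c=cams.capture('top')
def P(n,pts,z):
    w=cast(c,np.array(pts)/2.6+[190,50],z)[:,:2]*1000
    e=np.roll(w,-1,0)-w
    print(n,'ctr',w.mean(0).round(1),'len',np.hypot(*e.T).round(0),'edge dir mod 90',(np.degrees(np.arctan2(e[:,1],e[:,0]))%90).round(1));print(w.round(0).tolist())
P('housing',[(155,24),(339,30),(336,105),(153,98)],.05)
P('peg',[(362,220),(447,228),(439,306),(355,298)],.05)
P('board',[(540,411),(671,440),(647,571),(512,544)],.036)
P('tin',[(70,271)],.046)
P('face',[(188,223),(298,224),(297,246),(188,246)],.034)
P('carr front',[(169,205),(317,208)],.04)
```

```text
housing ctr [919.8  78.6] len [148.  64. 146.  63.] edge dir mod 90 [87.9 86.9 87.5 88.8]
[[954.0, 151.0], [949.0, 3.0], [885.0, 7.0], [891.0, 153.0]]
peg ctr [753.2 -41.8] len [67. 64. 66. 64.] edge dir mod 90 [84.  82.6 83.9 83.9]
[[789.0, -12.0], [781.0, -79.0], [718.0, -71.0], [725.0, -5.0]]
board ctr [ 572.3 -188. ] len [105. 105. 106. 108.] edge dir mod 90 [76.6 76.4 77.8 75.9]
[[636.0, -150.0], [612.0, -252.0], [509.0, -227.0], [532.0, -123.0]]
tin ctr [749.9 217.1] len [0.] edge dir mod 90 [0.]
[[750.0, 217.0]]
face ctr [782.9  82.7] len [88. 18. 87. 19.] edge dir mod 90 [89.1 86.8 89.6  0.1]
[[793.0, 126.0], [792.0, 38.0], [773.0, 40.0], [774.0, 126.0]]
carr front ctr [804.1  82. ] len [118. 118.] edge dir mod 90 [88.4 88.4]
[[806.0, 141.0], [803.0, 23.0]]
```

```bash
cat > go.py <<'E'
import sys
from h import *
# args: groups x,y,z,yaw in mm/deg -> shift in tool axes from present pose
s=sensors.get_state();p=np.array(s['tcp_pos']);M=rotm(s['eef_rot']);yaw=s['eef_rot'][2]
print(s['time_s'],p.round(4),np.round(s['eef_rot'],2),'F',np.round(s['contact_force'],1))
for a in sys.argv[1:]:
    t=[float(v) for v in a.split(',')]
    d=M.T@(np.array(t[:3])/1000-p); dy=(t[3]-yaw+180)%360-180
    print(a,'->',d.round(3),'spin',round(np.radians(-dy),3))
E
python3 go.py 480,200,245,-60 551,-276,245,-103.4
```

```text
0.2 [0.2173 0.6388 0.245 ] [ 1.7995e+02 -1.0000e-02 -1.8780e+01] F [-0.3  0.4  0.3]
480,200,245,-60 -> [0.39  0.331 0.   ] spin 0.719
551,-276,245,-103.4 -> [0.61  0.759 0.001] spin 1.477
```

Request:
{"op": "drive_tool", "data": {"rows": [{"x": 0.39, "y": 0.331, "z": 0, "spin": 0.72, "fingers": 0.2}, {"x": 0.39, "y": 0.331, "z": 0, "spin": 0.72, "fingers": 0.2}, {"x": 0.39, "y": 0.331, "z": 0, "spin": 0.72, "fingers": 0.2}, {"x": 0.39, "y": 0.331, "z": 0, "spin": 0.72, "fingers": 0.2}, {"x": 0.39, "y": 0.331, "z": 0, "spin": 0.72, "fingers": 0.2}, {"x": 0.39, "y": 0.331, "z": 0, "spin": 0.72, "fingers": 0.2}, {"x": 0.39, "y": 0.331, "z": 0, "spin": 0.72, "fingers": 0.2}, {"x": 0.39, "y": 0.331, "z": 0, "spin": 0.72, "fingers": 0.2}, {"x": 0.39, "y": 0.331, "z": 0, "spin": 0.72, "fingers": 0.2}, {"x": 0.39, "y": 0.331, "z": 0, "spin": 0.72, "fingers": 0.2}]}}

```text
time_s: 1.45
tcp_pos: [0.4802, 0.1995, 0.2454]
eef_rot: [180.0, 0.0, -60.2]
contact_force: [0.6, -0.1, -0.0]
gripper_width: 0.0526
gripper_force: 0.0
```

```bash
python3 go.py 551,-276,120,-103.4
```

```text
1.45 [0.4802 0.1995 0.2454] [ 1.7999e+02  1.0000e-02 -6.0150e+01] F [ 0.6 -0.1 -0. ]
551,-276,120,-103.4 -> [0.448 0.175 0.125] spin 0.755
```

Request:
{"op": "drive_tool", "data": {"rows": [{"x": 0.448, "y": 0.175, "z": 0.125, "spin": 0.755, "fingers": 0.2}, {"x": 0.448, "y": 0.175, "z": 0.125, "spin": 0.755, "fingers": 0.2}, {"x": 0.448, "y": 0.175, "z": 0.125, "spin": 0.755, "fingers": 0.2}, {"x": 0.448, "y": 0.175, "z": 0.125, "spin": 0.755, "fingers": 0.2}, {"x": 0.448, "y": 0.175, "z": 0.125, "spin": 0.755, "fingers": 0.2}, {"x": 0.448, "y": 0.175, "z": 0.125, "spin": 0.755, "fingers": 0.2}, {"x": 0.448, "y": 0.175, "z": 0.125, "spin": 0.755, "fingers": 0.2}, {"x": 0.448, "y": 0.175, "z": 0.125, "spin": 0.755, "fingers": 0.2}, {"x": 0.448, "y": 0.175, "z": 0.125, "spin": 0.755, "fingers": 0.2}, {"x": 0.448, "y": 0.175, "z": 0.125, "spin": 0.755, "fingers": 0.2}]}}

```text
time_s: 2.7
tcp_pos: [0.5525, -0.2743, 0.1201]
eef_rot: [180.0, 0.0, -103.3]
contact_force: [0.4, -0.1, -0.5]
gripper_width: 0.0527
gripper_force: 0.0
```

```bash
python3 go.py 551,-276,26,-103.4; python3 -c "
from h import *
snap('side','s2.png')"
```

```text
2.7 [ 0.5525 -0.2743  0.1201] [ 1.7996e+02  1.0000e-02 -1.0326e+02] F [ 0.4 -0.1 -0.5]
551,-276,26,-103.4 -> [0.002 0.001 0.094] spin 0.002
```

View pics/s2.png

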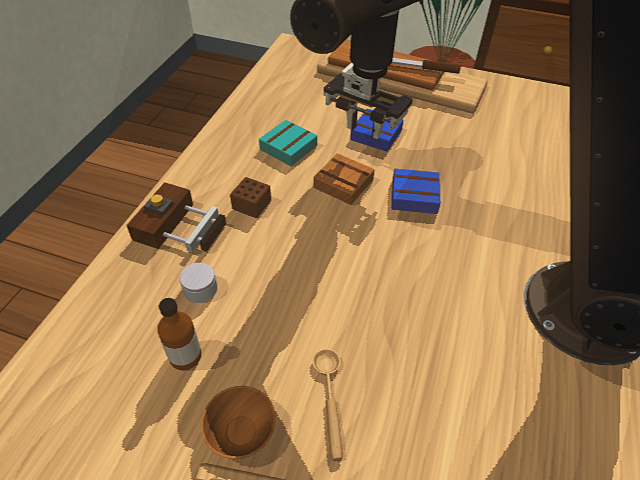

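The gripper hangs between the brown board at (344,178) and the blue decoy at (378,130), with its fingers near (352,125) and (380,125). I'll descend, then push.

Request:
{"op": "drive_tool", "data": {"rows": [{"x": 0.002, "z": 0.03, "fingers": 0.2}, {"x": 0.002, "z": 0.06, "fingers": 0.2}, {"x": 0.002, "z": 0.085, "fingers": 0.2}, {"x": 0.002, "z": 0.094, "fingers": 0.2}, {"x": 0.002, "z": 0.094, "fingers": 0.2}, {"x": -0.005, "z": 0.094, "fingers": 0.2}, {"x": -0.01, "z": 0.094, "fingers": 0.2}, {"x": -0.015, "z": 0.094, "fingers": 0.2}]}}

```text
invalid input
```

```bash
python3 go.py 610,24,26,-92
```

```text
2.75 [ 0.5527 -0.2739  0.1207] [-1.800e+02  1.000e-02 -1.032e+02] F [0.4 0.2 0.2]
610,24,26,-92 -> [-0.303  0.012  0.095] spin -0.196
```

Request:
{"op": "drive_tool", "data": {"rows": [{"x": 0.002, "y": 0, "z": 0.03, "spin": 0, "fingers": 0.2}, {"x": 0.002, "y": 0, "z": 0.06, "spin": 0, "fingers": 0.2}, {"x": 0.002, "y": 0, "z": 0.085, "spin": 0, "fingers": 0.2}, {"x": 0.002, "y": 0, "z": 0.094, "spin": 0, "fingers": 0.2}, {"x": 0.002, "y": 0, "z": 0.094, "spin": 0, "fingers": 0.2}, {"x": -0.005, "y": 0, "z": 0.094, "spin": 0, "fingers": 0.2}, {"x": -0.01, "y": 0, "z": 0.094, "spin": 0, "fingers": 0.2}, {"x": -0.015, "y": 0, "z": 0.094, "spin": 0, "fingers": 0.2}]}}

```text
time_s: 3.75
tcp_pos: [0.5561, -0.2604, 0.0273]
eef_rot: [-179.9, 0.0, -103.3]
contact_force: [0.1, -0.2, 0.1]
gripper_width: 0.0521
gripper_force: 0.0
```

```bash
python3 go.py 610,24,26,-92
```

```text
3.75 [ 0.5561 -0.2604  0.0273] [-179.94    0.   -103.28] F [ 0.1 -0.2  0.1]
610,24,26,-92 -> [-0.289  0.013  0.001] spin -0.197
```

Request:
{"op": "drive_tool", "data": {"rows": [{"x": -0.008, "y": 0, "z": 0.001, "spin": 0, "fingers": 0.2}, {"x": -0.018, "y": 0, "z": 0.001, "spin": 0, "fingers": 0.2}, {"x": -0.028, "y": 0, "z": 0.001, "spin": -0.01, "fingers": 0.2}, {"x": -0.039, "y": 0.0003, "z": 0.001, "spin": -0.02, "fingers": 0.2}, {"x": -0.051, "y": 0.0006, "z": 0.001, "spin": -0.029, "fingers": 0.2}, {"x": -0.063, "y": 0.001, "z": 0.001, "spin": -0.038, "fingers": 0.2}, {"x": -0.075, "y": 0.0015, "z": 0.001, "spin": -0.047, "fingers": 0.2}, {"x": -0.087, "y": 0.002, "z": 0.001, "spin": -0.056, "fingers": 0.2}, {"x": -0.097, "y": 0.0028, "z": 0.001, "spin": -0.063, "fingers": 0.2}, {"x": -0.104, "y": 0.0033, "z": 0.001, "spin": -0.068, "fingers": 0.2}]}}

```text
time_s: 5.0
tcp_pos: [0.5765, -0.1583, 0.0258]
eef_rot: [-180.0, -0.0, -99.3]
contact_force: [-1.0, -6.4, 4.7]
gripper_width: 0.0524
gripper_force: 2.9
```

```bash
python3 go.py 610,24,26,-92; python3 -c "
from h import *
snap('top','t3.png')"
```

```text
5.0 [ 0.5765 -0.1583  0.0258] [-1.7999e+02 -2.0000e-02 -9.9340e+01] F [-1.  -6.4  4.7]
610,24,26,-92 -> [-0.185 -0.003 -0.   ] spin -0.128
```

View pics/t3.png

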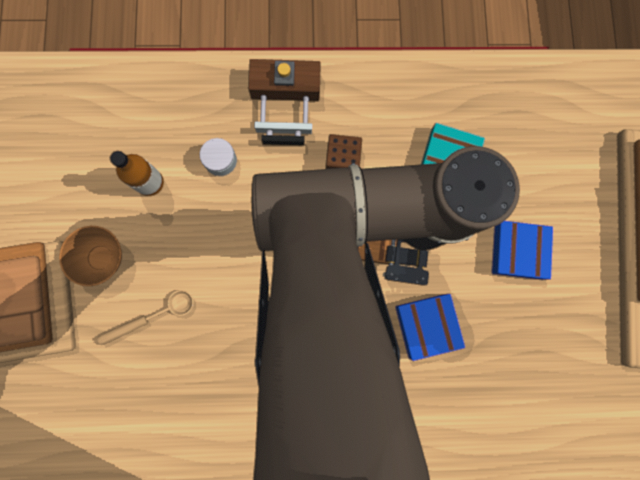

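The arm hides part of the board, but the fingers at (408,262) are against its side and the board is moving ahead of them. I'll go on pushing.

Request:
{"op": "drive_tool", "data": {"rows": [{"x": -0.008, "y": 0, "z": 0, "spin": -0.006, "fingers": 0.2}, {"x": -0.02, "y": 0.0002, "z": 0, "spin": -0.014, "fingers": 0.2}, {"x": -0.032, "y": 0.0004, "z": 0, "spin": -0.023, "fingers": 0.2}, {"x": -0.044, "y": 0.0007, "z": 0, "spin": -0.032, "fingers": 0.2}, {"x": -0.056, "y": 0.0011, "z": 0, "spin": -0.04, "fingers": 0.2}, {"x": -0.068, "y": 0.0017, "z": 0, "spin": -0.049, "fingers": 0.2}, {"x": -0.08, "y": 0.0023, "z": 0, "spin": -0.058, "fingers": 0.2}, {"x": -0.092, "y": 0.003, "z": 0, "spin": -0.066, "fingers": 0.2}, {"x": -0.104, "y": 0.0039, "z": 0, "spin": -0.075, "fingers": 0.2}, {"x": -0.114, "y": 0.0047, "z": 0, "spin": -0.082, "fingers": 0.2}]}}

```text
time_s: 6.3
tcp_pos: [0.5901, -0.0454, 0.0256]
eef_rot: [180.0, -0.0, -94.7]
contact_force: [0.9, -5.2, 4.7]
gripper_width: 0.0527
gripper_force: 2.8
```

```bash
python3 go.py 594,18,26,-92
```

```text
6.3 [ 0.5901 -0.0454  0.0256] [ 1.7998e+02 -2.0000e-02 -9.4670e+01] F [ 0.9 -5.2  4.7]
594,18,26,-92 -> [-0.064  0.001 -0.   ] spin -0.047
```

Finish this leg, back off, and lift clear.

Request:
{"op": "drive_tool", "data": {"rows": [{"x": -0.01, "y": 0, "z": 0, "spin": -0.008, "fingers": 0.2}, {"x": -0.022, "y": 0.0002, "z": 0, "spin": -0.016, "fingers": 0.2}, {"x": -0.034, "y": 0.0004, "z": 0, "spin": -0.025, "fingers": 0.2}, {"x": -0.045, "y": 0.0007, "z": 0, "spin": -0.033, "fingers": 0.2}, {"x": -0.054, "y": 0.001, "z": 0, "spin": -0.04, "fingers": 0.2}, {"x": -0.06, "y": 0.001, "z": 0, "spin": -0.045, "fingers": 0.2}, {"x": -0.063, "y": 0.001, "z": 0, "spin": -0.047, "fingers": 0.2}, {"x": -0.063, "y": 0.001, "z": 0, "spin": -0.047, "fingers": 0.2}, {"x": -0.045, "y": 0.001, "z": 0, "spin": -0.047, "fingers": 0.2}, {"x": -0.02, "y": 0.001, "z": -0.005, "spin": -0.047, "fingers": 0.2}]}}

```text
time_s: 7.55
tcp_pos: [0.5903, -0.026, 0.0298]
eef_rot: [179.9, 0.0, -92.0]
contact_force: [1.2, 0.0, 0.1]
gripper_width: 0.0526
gripper_force: 0.0
```

```bash
python3 go.py 560,-60,140,-92 470,84,140,-2
```

```text
7.55 [ 0.5903 -0.026   0.0298] [ 1.7993e+02  2.0000e-02 -9.1960e+01] F [1.2 0.  0.1]
560,-60,140,-92 -> [ 0.035  0.029 -0.11 ] spin 0.001
470,84,140,-2 -> [-0.106  0.124 -0.11 ] spin -1.57
```

Request:
{"op": "drive_tool", "data": {"rows": [{"x": 0.02, "y": 0.0, "z": -0.05, "spin": 0, "fingers": 0.2}, {"x": 0.02, "y": 0.02, "z": -0.11, "spin": -0.1, "fingers": 0.2}, {"x": -0.03, "y": 0.06, "z": -0.11, "spin": -0.28, "fingers": 0.2}, {"x": -0.07, "y": 0.1, "z": -0.11, "spin": -0.46, "fingers": 0.2}, {"x": -0.106, "y": 0.124, "z": -0.11, "spin": -0.64, "fingers": 0.2}, {"x": -0.106, "y": 0.124, "z": -0.11, "spin": -0.82, "fingers": 0.2}, {"x": -0.106, "y": 0.124, "z": -0.11, "spin": -1.0, "fingers": 0.2}, {"x": -0.106, "y": 0.124, "z": -0.11, "spin": -1.18, "fingers": 0.2}, {"x": -0.106, "y": 0.124, "z": -0.11, "spin": -1.36, "fingers": 0.2}, {"x": -0.106, "y": 0.124, "z": -0.11, "spin": -1.54, "fingers": 0.2}]}}

```text
time_s: 8.8
tcp_pos: [0.4703, 0.0841, 0.1402]
eef_rot: [-180.0, 0.0, -3.5]
contact_force: [-0.4, -0.4, -1.3]
gripper_width: 0.0523
gripper_force: 0.0
```

```bash
python3 go.py 470,84,26,-2
python3 - <<'E'
from h import *
c=snap('side','s4.png');w=snap('wrist','w4.png');print(w['T_tool_cam'],w['intrinsics'])
a=np.hstack([cv2.resize(c['pixels'][130:330,100:420],(640,400)),]);cv2.imwrite('pics/s4c.png',a[:,:,::-1])
E
```

```text
8.8 [0.4703 0.0841 0.1402] [-1.7997e+02  4.0000e-02 -3.4700e+00] F [-0.4 -0.4 -1.3]
470,84,26,-2 -> [-0.     0.     0.114] spin -0.026
[[ 1.07838127e-03  9.69161360e-01  2.46424624e-01  6.45752089e-02]
 [ 9.99998645e-01 -1.35155274e-03  9.39406476e-04 -3.34734420e-04]
 [ 1.24349233e-03  2.46423277e-01 -9.69161505e-01 -1.39943697e-01]
 [ 0.00000000e+00  0.00000000e+00  0.00000000e+00  1.00000000e+00]] [[392.45540983   0.         322.47507913]
 [  0.         392.45540983 232.23052163]
 [  0.           0.           1.        ]]
```

View pics/s4c.png

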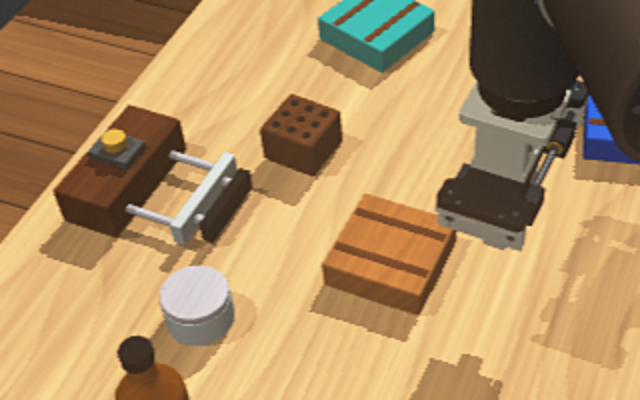

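View pics/w4.png

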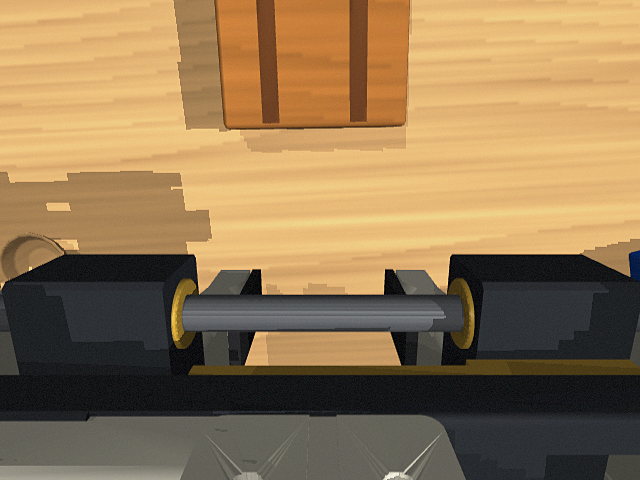

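The wrist view shows the board's near top edge from (225,126) to (407,123), with its sides running up to (216,0) and (410,0). The side crop shows the board flat in front of the lane.

```bash
cat >> h.py <<'E'
def wcast(w,s,uv,z):
    T=np.array(w['T_tool_cam']);M=rotm(s['eef_rot']);K=np.array(w['intrinsics']);uv=np.atleast_2d(np.array(uv,float))
    p=np.c_[(uv[:,0]-K[0,2])/K[0,0],-(uv[:,1]-K[1,2])/K[1,1],-np.ones(len(uv))]
    e=np.array(s['tcp_pos'])+M@T[:3,3];d=p@(M@T[:3,:3]).T
    return e+d*((z-e[2])/d[:,2])[:,None]
E
python3 - <<'E'
from h import *
s=sensors.get_state();w=cams.capture('wrist')
q=wcast(w,s,[(225,126),(407,123),(216,1),(410,1)],.036)[:,:2]*1000;print(q.round(1))
a=lambda d:np.degrees(np.arctan2(d[1],d[0]))
print(a(q[0]-q[1])-90,a(q[2]-q[0]),a(q[3]-q[1]))
# the side view: board top corners, face ends (crop scale 2, offset 100,130)
c=cams.capture('side');f=lambda u,z:(cast(c,np.array(u)/2+[100,130],z)[:,:2]*1000)
b=f([(367,196),(456,232),(424,288),(324,263)],.036);print(b.round(0),b.mean(0))
print('face front top',f([(248,171),(206,215)],.034).round(1),'carr front top',f([(235,155),(176,226)],.04).round(1))
E
```

```text
[[542.3 138.9]
 [537.1  29.8]
 [609.6 135.5]
 [602.7  27.5]]
-2.7150918161948425 -2.865353858256105 -2.039308821347071
[[641.  30.]
 [533.  46.]
 [540. 128.]
 [648. 133.]] [590.6766748   84.46234153]
face front top [[781.1  39.3]
 [794.1 114.1]] carr front top [[802.6  26.7]
 [813.1 143.3]]
```

Request:
{"op": "drive_tool", "data": {"rows": [{"x": 0.02, "y": 0, "z": 0.04, "spin": -0.026, "fingers": 0.2}, {"x": 0.02, "y": 0, "z": 0.08, "spin": -0.026, "fingers": 0.2}, {"x": 0.02, "y": 0, "z": 0.105, "spin": -0.026, "fingers": 0.2}, {"x": 0.02, "y": 0, "z": 0.1135, "spin": -0.026, "fingers": 0.2}, {"x": 0.025, "y": 0, "z": 0.1135, "spin": -0.026, "fingers": 0.2}, {"x": 0.035, "y": 0, "z": 0.1135, "spin": -0.026, "fingers": 0.2}, {"x": 0.045, "y": 0, "z": 0.1135, "spin": -0.026, "fingers": 0.2}, {"x": 0.052, "y": 0, "z": 0.1135, "spin": -0.026, "fingers": 0.2}, {"x": 0.058, "y": 0, "z": 0.1135, "spin": -0.026, "fingers": 0.2}]}}

```text
time_s: 10.12
tcp_pos: [0.5289, 0.0807, 0.0272]
eef_rot: [-180.0, 0.0, -2.3]
contact_force: [-4.8, 2.2, 3.5]
gripper_width: 0.0526
gripper_force: 2.4
```

```bash
python3 go.py 650,86,26,-2
```

```text
10.125 [0.5289 0.0807 0.0272] [-1.7999e+02  1.0000e-02 -2.3000e+00] F [-4.8  2.2  3.5]
650,86,26,-2 -> [ 0.121 -0.01   0.001] spin -0.005
```

Request:
{"op": "drive_tool", "data": {"rows": [{"x": 0.01, "y": -0.0006, "z": 0.001, "spin": -0.005, "fingers": 0.2}, {"x": 0.022, "y": -0.0014, "z": 0.001, "spin": -0.005, "fingers": 0.2}, {"x": 0.034, "y": -0.0021, "z": 0.001, "spin": -0.005, "fingers": 0.2}, {"x": 0.046, "y": -0.0029, "z": 0.001, "spin": -0.005, "fingers": 0.2}, {"x": 0.058, "y": -0.0037, "z": 0.001, "spin": -0.005, "fingers": 0.2}, {"x": 0.07, "y": -0.0044, "z": 0.001, "spin": -0.005, "fingers": 0.2}, {"x": 0.08, "y": -0.005, "z": 0.001, "spin": -0.005, "fingers": 0.2}, {"x": 0.09, "y": -0.0057, "z": 0.001, "spin": -0.005, "fingers": 0.2}, {"x": 0.098, "y": -0.0062, "z": 0.001, "spin": -0.005, "fingers": 0.2}, {"x": 0.105, "y": -0.0066, "z": 0.001, "spin": -0.005, "fingers": 0.2}]}}

```text
time_s: 11.38
tcp_pos: [0.6342, 0.0832, 0.026]
eef_rot: [180.0, 0.0, -2.0]
contact_force: [-2.2, -1.1, -0.5]
gripper_width: 0.0525
gripper_force: 1.1
```

```bash
python3 go.py 650,84,26,-2;python3 - <<'E'
from h import *
c=cams.capture('side');cv2.imwrite('pics/s5.png',cv2.resize(c['pixels'][150:300,100:340],(768,480),interpolation=cv2.INTER_CUBIC)[:,:,::-1])
E
```

```text
11.375 [0.6342 0.0832 0.026 ] [ 1.8e+02  1.0e-02 -2.0e+00] F [-2.2 -1.1 -0.5]
650,84,26,-2 -> [ 0.016 -0.001  0.   ] spin 0.0
```

View pics/s5.png

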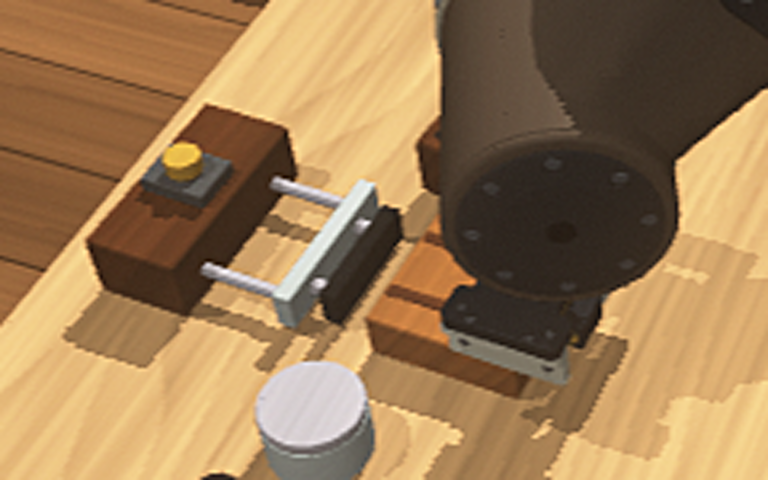

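The board's front edge, from (370,335) to (430,235), is parallel to the rubber face at (360,265), with a gap of a couple of cm. The tin and peg block are clear. Now I'll creep forward.

Request:
{"op": "drive_tool", "data": {"rows": [{"x": 0.003, "y": 0, "z": 0, "spin": 0, "fingers": 0.2}, {"x": 0.006, "y": 0, "z": 0, "spin": 0, "fingers": 0.2}, {"x": 0.009, "y": 0, "z": 0, "spin": 0, "fingers": 0.2}, {"x": 0.011, "y": 0, "z": 0, "spin": 0, "fingers": 0.2}, {"x": 0.013, "y": 0, "z": 0, "spin": 0, "fingers": 0.2}, {"x": 0.015, "y": 0, "z": 0, "spin": 0, "fingers": 0.2}]}}

```text
time_s: 12.18
tcp_pos: [0.6487, 0.0827, 0.0261]
eef_rot: [180.0, 0.0, -2.0]
contact_force: [-4.4, -0.2, 2.3]
gripper_width: 0.0528
gripper_force: 2.2
```

Request:
{"op": "drive_tool", "data": {"rows": [{"x": 0.001, "y": 0, "z": 0, "spin": 0, "fingers": 0.2}, {"x": 0.002, "y": 0, "z": 0, "spin": 0, "fingers": 0.2}, {"x": 0.003, "y": 0, "z": 0, "spin": 0, "fingers": 0.2}]}}

```text
time_s: 12.55
tcp_pos: [0.6516, 0.0826, 0.0261]
eef_rot: [180.0, 0.0, -2.0]
contact_force: [-4.9, 1.4, 3.3]
gripper_width: 0.0528
gripper_force: 2.5
```

Only sliding friction so far (about 4.5 N). Continuing in 3 mm steps.

Request:
{"op": "drive_tool", "data": {"rows": [{"x": 0.001, "y": 0, "z": 0, "spin": 0, "fingers": 0.2}, {"x": 0.002, "y": 0, "z": 0, "spin": 0, "fingers": 0.2}, {"x": 0.003, "y": 0, "z": 0, "spin": 0, "fingers": 0.2}]}}

```text
time_s: 12.92
tcp_pos: [0.6546, 0.0825, 0.0262]
eef_rot: [180.0, 0.0, -2.0]
contact_force: [-5.0, 0.6, 3.1]
gripper_width: 0.0527
gripper_force: 2.5
```

Request:
{"op": "drive_tool", "data": {"rows": [{"x": 0.001, "y": 0, "z": 0, "spin": 0, "fingers": 0.2}, {"x": 0.002, "y": 0, "z": 0, "spin": 0, "fingers": 0.2}, {"x": 0.003, "y": 0, "z": 0, "spin": 0, "fingers": 0.2}]}}

```text
time_s: 13.3
tcp_pos: [0.6576, 0.0824, 0.0261]
eef_rot: [180.0, 0.0, -2.0]
contact_force: [-4.6, 0.0, 2.5]
gripper_width: 0.0523
gripper_force: 2.5
```

Request:
{"op": "drive_tool", "data": {"rows": [{"x": 0.001, "y": 0, "z": 0, "spin": 0, "fingers": 0.2}, {"x": 0.002, "y": 0, "z": 0, "spin": 0, "fingers": 0.2}, {"x": 0.003, "y": 0, "z": 0, "spin": 0, "fingers": 0.2}]}}

```text
time_s: 13.68
tcp_pos: [0.6606, 0.0823, 0.0262]
eef_rot: [180.0, 0.0, -2.0]
contact_force: [-6.2, -0.5, 4.3]
gripper_width: 0.0525
gripper_force: 2.8
```

Request:
{"op": "drive_tool", "data": {"rows": [{"x": 0.001, "y": 0, "z": 0, "spin": 0, "fingers": 0.2}, {"x": 0.002, "y": 0, "z": 0, "spin": 0, "fingers": 0.2}]}}

```text
time_s: 13.92
tcp_pos: [0.6616, 0.0822, 0.0262]
eef_rot: [180.0, 0.1, -2.0]
contact_force: [-9.1, 1.9, 7.4]
gripper_width: 0.0525
gripper_force: 5.1
```

Request:
{"op": "drive_tool", "data": {"rows": [{"x": 0.001, "y": 0, "z": 0, "spin": 0, "fingers": 0.2}, {"x": 0.002, "y": 0, "z": 0, "spin": 0, "fingers": 0.2}]}}

```text
time_s: 14.18
tcp_pos: [0.6626, 0.0821, 0.0261]
eef_rot: [180.0, 0.2, -2.0]
contact_force: [-14.2, 2.3, 11.6]
gripper_width: 0.0525
gripper_force: 7.2
```

Request:
{"op": "drive_tool", "data": {"rows": [{"x": 0, "y": 0, "z": 0, "spin": 0, "fingers": 0.2}, {"x": 0, "y": 0, "z": 0, "spin": 0, "fingers": 0.2}]}}

```text
time_s: 14.42
tcp_pos: [0.6627, 0.0821, 0.0262]
eef_rot: [180.0, 0.2, -2.0]
contact_force: [-12.8, 2.2, 8.4]
gripper_width: 0.0525
gripper_force: 6.3
```

Request:
{"op": "drive_tool", "data": {"rows": [{"x": 0.0005, "y": 0, "z": 0, "spin": 0, "fingers": 0.2}, {"x": 0.001, "y": 0, "z": 0, "spin": 0, "fingers": 0.2}, {"x": 0.0015, "y": 0, "z": 0, "spin": 0, "fingers": 0.2}, {"x": 0.0015, "y": 0, "z": 0, "spin": 0, "fingers": 0.2}, {"x": 0.0015, "y": 0, "z": 0, "spin": 0, "fingers": 0.2}]}}

```text
time_s: 15.05
tcp_pos: [0.6634, 0.082, 0.0262]
eef_rot: [179.9, 0.3, -2.0]
contact_force: [-16.3, 2.8, 11.2]
gripper_width: 0.0525
gripper_force: 7.8
```

Request:
{"op": "drive_tool", "data": {"rows": [{"x": 0, "y": 0, "z": 0, "spin": 0, "fingers": 0.2}, {"x": 0, "y": 0, "z": 0, "spin": 0, "fingers": 0.2}, {"x": 0, "y": 0, "z": 0, "spin": 0, "fingers": 0.2}, {"x": 0, "y": 0, "z": 0, "spin": 0, "fingers": 0.2}, {"x": 0, "y": 0, "z": 0, "spin": 0, "fingers": 0.2}, {"x": 0, "y": 0, "z": 0, "spin": 0, "fingers": 0.2}, {"x": 0, "y": 0, "z": 0, "spin": 0, "fingers": 0.2}, {"x": 0, "y": 0, "z": 0, "spin": 0, "fingers": 0.2}, {"x": 0, "y": 0, "z": 0, "spin": 0, "fingers": 0.2}, {"x": 0, "y": 0, "z": 0, "spin": 0, "fingers": 0.2}]}}

```text
time_s: 16.3
tcp_pos: [0.6634, 0.082, 0.0262]
eef_rot: [179.9, 0.3, -2.0]
contact_force: [-15.6, 3.4, 12.1]
gripper_width: 0.0527
gripper_force: 7.8
```

Request:
{"op": "drive_tool", "data": {"rows": [{"x": -0.0005, "y": 0, "z": 0, "spin": 0, "fingers": 0.2}, {"x": -0.001, "y": 0, "z": 0, "spin": 0, "fingers": 0.2}, {"x": -0.0015, "y": 0, "z": 0, "spin": 0, "fingers": 0.2}, {"x": -0.002, "y": 0, "z": 0, "spin": 0, "fingers": 0.2}, {"x": -0.0025, "y": 0, "z": 0, "spin": 0, "fingers": 0.2}, {"x": -0.003, "y": 0, "z": 0, "spin": 0, "fingers": 0.2}, {"x": -0.0035, "y": 0, "z": 0, "spin": 0, "fingers": 0.2}, {"x": -0.004, "y": 0, "z": 0, "spin": 0, "fingers": 0.2}]}}

```text
time_s: 17.3
tcp_pos: [0.6628, 0.0825, 0.0261]
eef_rot: [-180.0, -0.1, -2.0]
contact_force: [-0.5, -0.2, 0.2]
gripper_width: 0.0524
gripper_force: 0.7
```

The contact position (about 0.660) and the 3.4 mm compression suggest the press was only about 7 N, with friction taking the rest. I'll press again to about 5.5 mm compression, judging by displacement.

Request:
{"op": "drive_tool", "data": {"rows": [{"x": 0.001, "y": 0, "z": 0, "spin": 0, "fingers": 0.2}, {"x": 0.002, "y": 0, "z": 0, "spin": 0, "fingers": 0.2}, {"x": 0.003, "y": 0, "z": 0, "spin": 0, "fingers": 0.2}, {"x": 0.004, "y": 0, "z": 0, "spin": 0, "fingers": 0.2}, {"x": 0.005, "y": 0, "z": 0, "spin": 0, "fingers": 0.2}, {"x": 0.0055, "y": 0, "z": 0, "spin": 0, "fingers": 0.2}, {"x": 0.006, "y": 0, "z": 0, "spin": 0, "fingers": 0.2}, {"x": 0.006, "y": 0, "z": 0, "spin": 0, "fingers": 0.2}]}}

```text
time_s: 18.3
tcp_pos: [0.6641, 0.0819, 0.026]
eef_rot: [179.9, 0.4, -2.0]
contact_force: [-18.4, 4.1, 15.1]
gripper_width: 0.0525
gripper_force: 9.5
```

Request:
{"op": "drive_tool", "data": {"rows": [{"x": 0.0005, "y": 0, "z": 0, "spin": 0, "fingers": 0.2}, {"x": 0.001, "y": 0, "z": 0, "spin": 0, "fingers": 0.2}, {"x": 0.0015, "y": 0, "z": 0, "spin": 0, "fingers": 0.2}, {"x": 0.0015, "y": 0, "z": 0, "spin": 0, "fingers": 0.2}, {"x": 0.0015, "y": 0, "z": 0, "spin": 0, "fingers": 0.2}, {"x": 0.0015, "y": 0, "z": 0, "spin": 0, "fingers": 0.2}, {"x": 0.0015, "y": 0, "z": 0, "spin": 0, "fingers": 0.2}, {"x": 0.0015, "y": 0, "z": 0, "spin": 0, "fingers": 0.2}, {"x": 0.0015, "y": 0, "z": 0, "spin": 0, "fingers": 0.2}, {"x": 0.0015, "y": 0, "z": 0, "spin": 0, "fingers": 0.2}]}}

```text
time_s: 19.55
tcp_pos: [0.6649, 0.0818, 0.0261]
eef_rot: [179.9, 0.5, -2.0]
contact_force: [-21.5, 5.3, 16.3]
gripper_width: 0.0524
gripper_force: 10.9
```

Request:
{"op": "drive_tool", "data": {"rows": [{"x": 0, "y": 0, "z": 0, "spin": 0, "fingers": 0.2}, {"x": 0, "y": 0, "z": 0, "spin": 0, "fingers": 0.2}, {"x": 0, "y": 0, "z": 0, "spin": 0, "fingers": 0.2}, {"x": 0, "y": 0, "z": 0, "spin": 0, "fingers": 0.2}, {"x": 0, "y": 0, "z": 0, "spin": 0, "fingers": 0.2}]}}

```text
time_s: 20.18
tcp_pos: [0.6649, 0.0818, 0.0261]
eef_rot: [179.9, 0.5, -2.0]
contact_force: [-22.6, 4.4, 16.7]
gripper_width: 0.0524
gripper_force: 10.9
```

Request:
{"op": "drive_tool", "data": {"rows": [{"x": -0.0005, "y": 0, "z": 0, "spin": 0, "fingers": 0.2}, {"x": -0.001, "y": 0, "z": 0, "spin": 0, "fingers": 0.2}, {"x": -0.0015, "y": 0, "z": 0, "spin": 0, "fingers": 0.2}, {"x": -0.002, "y": 0, "z": 0, "spin": 0, "fingers": 0.2}, {"x": -0.0025, "y": 0, "z": 0, "spin": 0, "fingers": 0.2}, {"x": -0.003, "y": 0, "z": 0, "spin": 0, "fingers": 0.2}, {"x": -0.0035, "y": 0, "z": 0, "spin": 0, "fingers": 0.2}, {"x": -0.004, "y": 0, "z": 0, "spin": 0, "fingers": 0.2}, {"x": -0.0045, "y": 0, "z": 0, "spin": 0, "fingers": 0.2}, {"x": -0.005, "y": 0, "z": 0, "spin": 0, "fingers": 0.2}]}}

```text
time_s: 21.42
tcp_pos: [0.6645, 0.0821, 0.026]
eef_rot: [180.0, 0.0, -2.0]
contact_force: [-2.8, 0.0, 1.2]
gripper_width: 0.0524
gripper_force: 2.0
```

Request:
{"op": "drive_tool", "data": {"rows": [{"x": -0.0005, "y": 0, "z": 0, "spin": 0, "fingers": 0.2}, {"x": -0.001, "y": 0, "z": 0, "spin": 0, "fingers": 0.2}, {"x": -0.0015, "y": 0, "z": 0, "spin": 0, "fingers": 0.2}, {"x": -0.002, "y": 0, "z": 0, "spin": 0, "fingers": 0.2}, {"x": -0.0025, "y": 0, "z": 0, "spin": 0, "fingers": 0.2}, {"x": -0.003, "y": 0, "z": 0, "spin": 0, "fingers": 0.2}, {"x": -0.004, "y": 0, "z": 0, "spin": 0, "fingers": 0.2}, {"x": -0.005, "y": 0, "z": 0, "spin": 0, "fingers": 0.2}]}}

```text
time_s: 22.42
tcp_pos: [0.66, 0.0823, 0.0263]
eef_rot: [-180.0, -0.0, -2.0]
contact_force: [-0.3, -0.8, 0.3]
gripper_width: 0.0528
gripper_force: 0.0
```

Contact is released. Now I'll back away and look.

Request:
{"op": "drive_tool", "data": {"rows": [{"x": -0.006, "y": 0, "z": 0, "spin": 0, "fingers": 0.2}, {"x": -0.02, "y": 0, "z": 0, "spin": 0, "fingers": 0.2}, {"x": -0.05, "y": 0, "z": 0, "spin": 0, "fingers": 0.2}, {"x": -0.09, "y": 0, "z": -0.03, "spin": 0, "fingers": 0.2}, {"x": -0.13, "y": 0, "z": -0.07, "spin": 0, "fingers": 0.2}, {"x": -0.15, "y": 0, "z": -0.12, "spin": 0, "fingers": 0.2}, {"x": -0.15, "y": 0, "z": -0.15, "spin": 0, "fingers": 0.2}, {"x": -0.15, "y": 0, "z": -0.15, "spin": 0, "fingers": 0.2}]}}

```text
time_s: 23.42
tcp_pos: [0.5103, 0.0882, 0.179]
eef_rot: [-179.8, -0.3, -1.9]
contact_force: [-0.4, 0.8, 0.1]
gripper_width: 0.0524
gripper_force: 0.0
```

Run:
```python
from h import *
s=sensors.get_state();print(s['time_s'],s['tcp_pos'],s['contact_force'])
c=cams.capture('side');cv2.imwrite('pics/s6.png',cv2.resize(c['pixels'][150:300,100:340],(768,480),interpolation=cv2.INTER_CUBIC)[:,:,::-1])
```

```text
23.425 [0.51026221 0.08822711 0.17903361] [-0.41710861  0.82072154  0.06204074]
```

View pics/s6.png

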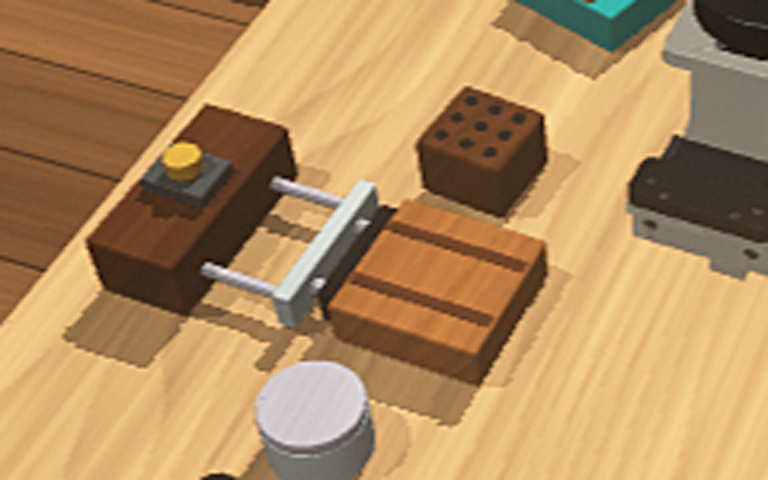

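The board sits flat against the black rubber face, parallel to it, with the tin and peg block clear. Its top corners in the crop are (408,201), (547,240), (480,354) and (331,306). One numeric check of pose before handing in.

Run:
```python
from h import *
s=sensors.get_state();w=snap('wrist','w7.png');c=cams.capture('side')
b=cast(c,np.array([(408,201),(547,240),(480,354),(331,306)])/3.2+[100,150],.036)[:,:2]*1000
f=cast(c,np.array([(375,184),(297,300)])/3.2+[100,150],.045)[:,:2]*1000
a=lambda d:np.degrees(np.arctan2(d[1],d[0]))
print(b.round(0).tolist(),b.mean(0).round(1),[round(a(b[3]-b[0])-90,1),round(a(b[2]-b[1])-90,1),round(a(b[0]-b[1]),1),round(a(b[3]-b[2]),1)],'carriage',f.round(0).tolist(),round(a(f[1]-f[0])-90,1))
# wrist: near edge of board by strongest orange mask
h=cv2.cvtColor(w['pixels'],cv2.COLOR_RGB2HSV);m=cv2.inRange(h,(8,165,60),(16,255,255));m=cv2.morphologyEx(m,cv2.MORPH_OPEN,np.ones((5,5)))
k=max(cv2.findContours(m,0,2)[0],key=cv2.contourArea);q=wcast(w,s,k[:,0],.036)[:,:2]*1000
print(cv2.boundingRect(k),[np.round(v,1) for v in cv2.minAreaRect(q.astype(np.float32))])
```

```text
[[776.0, 31.0], [671.0, 32.0], [672.0, 139.0], [781.0, 136.0]] [725.1  84.4] [np.float64(-2.7), np.float64(-0.8), np.float64(-0.5), np.float64(-1.9)] carriage [[800.0, 31.0], [800.0, 145.0]] 0.4Traceback (most recent call last):
  File "<stdin>", line 9, in <module>
ValueError: max() iterable argument is empty
```

View pics/w7.png

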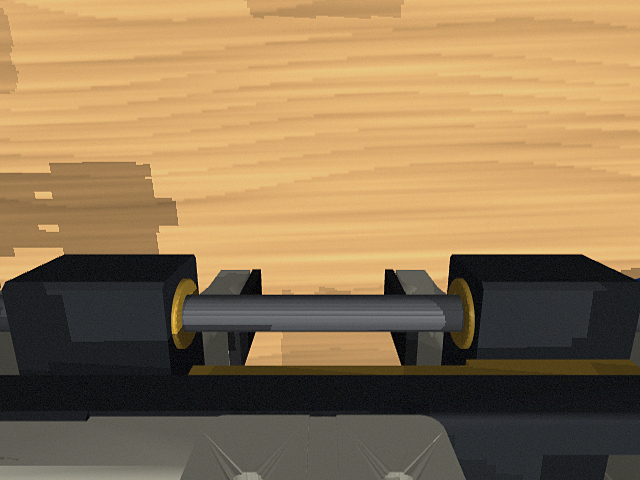

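The wrist view shows only bare bench, because the board is beyond its frame. The side view puts the board centre at (725, 84) mm with yaw about -1.5°, which is centred on the stop's axis and square. Handing in.

```bash
python3 -c "
from plant import r
print(r.close_job())"
```

```text
the job is handed in; nothing more can be done
None
```

I pressed the board into the stop for over a second at an estimated 5–10 N (12 N asked; stop force not read directly), eased off, and handed in at about 24 s of the 72 s allowed: it rests square against the rubber, nothing else seen touched; no verdict came back.

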